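# Pump up the filter canister until the indicator pin pops out

## Robot

A 6-joint arm with a two-finger parallel gripper is mounted at the origin on the work surface. World frame = base frame: x ahead of the robot, y to its left, z up, the work surface at z = 0. Lengths are in m, angles in rad, forces in N, time in s.
With the tool pointing down it reaches from about 0.275 to 0.725 m from the base axis. Payload 15.9 kg.
Tool frame: the origin (TCP) lies at the very end of the fingers, on their centre line; the grasp point (between the pads) lies 19 mm behind it; z points along the fingers, y is the line along which they close (so a half turn about z gives the same grasp; the last joint's range is limited). The gripper opens to 85 mm and grips with 20 to 120 N. Pads are 22 mm wide; open, the fingers measure 114 mm over their backs; the gripper's body (76 mm by 85 mm) begins 54 mm behind the grasp point. The pads swing forward as they close: fully open they stand 13 mm farther back than shut.
Start: joints at [-1.299, 0.213, -0.034, 1.323, 0, 1.571], TCP at [0.134, -0.482, 0.231] pointing down, gripper open.
Joint ranges: [-2.98, 2.98], [-0.74, 1.72], [-1.14, 1.35], [-2.1, 2.04], [-1.57, 1.44], [-3.14, 3.14]. Speed limits (rad/s): [1.89, 1.89, 2.39, 2.57, 3.14, 3.14].

## Interface

Orientations are given as a unit quaternion [w, x, y, z].
In Python, from station import manip gives the robot as it stands. The module is installed in compiled form; this text tells all that it offers.
- The arm moves only by the tool servo_tool, never from a script. Its argument "steps" is a list of rows, each a list of 3 entries, a list of its own where there are three numbers: the shift along the tool's x, y, z in m, then the turn about the tool's z in degrees, then the finger opening in m, from 0 to 0.0854. A call has 1 to 20 rows; each row is the pose to reach, as a shift and turn from the pose commanded when the call began, along the tool's axes at that moment; what a row does not reach only later rows make up. A row lasts 1/10 s, in which the tool goes at most 50 mm and 8.59 degrees, less where a joint would pass 70% of its speed; a pose out of reach is approached as far as the arm can. A call with a gripper value outside its range is refused whole. The fingers move at their own pace and stop on an object; the grip force is fixed at half the most. Time passes only in rows, so rows that repeat a pose let the fingers close. It gives the time, the measured TCP pose, the force, the opening and the grip force at its end, in the units of the state.
- manip.get_state(): the state, without advancing time (a new reading comes with each control period).
- manip.grab_frame(name): name is "scene" or "top"; returns a dict with "image" (384x512x3 uint8, blue, green, red), "depth" (384x512 float32, m along the optical axis (not along the pixel's ray), 0 where there is no reading), "camera_matrix" (3x3 intrinsics, pixels), "k1" (the pictures are not rectified: a ray, as slopes to the right and down, at radius r is drawn at 1 + k1 r^2 times it, then the intrinsics apply), "cam_to_world" (4x4, takes a point from camera to world coordinates). Camera axes: x right, y down, z forward; pixel columns grow to the right and rows downward; lengths in m; the calibration is good to about 2 mm. A picture is of the moment at which its call begins.
- manip.sign_off(): hands the job in; it is judged then, once.
The state is a dict: "time": time; "q": joint angles; "dq": joint speeds; "joint_efforts": joint torques, N m; "ee_pos": TCP position; "tcp_rot": TCP orientation; "contact_force": force on the tool from outside, world axes, zero at the start; "torque": the same for the moment, N m; "finger_gap": opening from 0.0 (shut) to 1.0 (fully open); "grasp_force": force on a finger pad.
Only numpy, scipy, OpenCV 4.12 (cv2) and the standard library are available. Lean on these libraries where they do the work, as an engineer would, in place of code of your own. Each camera call takes 0.05 s, during which the arm holds its last target. There are 200 camera calls.

## Task

Bring the filter canister up to pressure: with your fingertips press the blue plunger of the hand pump all the way down and let it come all the way back up, stroke after stroke, until the red indicator pin on the white turret pops fully out, then leave the plunger standing up. Do not touch the pin itself, and do not lift, shove or knock over any of the other things on the bench.

Things in the scene. Friction and masses are not known exactly. Their poses are not given: they have to be found in the camera images.
- stand: Pressure-filtration stand, bolted to the bench: aluminium base plate 240 mm (its x, from -70 to +170) by 250 mm (its y, -125 to +125), 12 mm thick. Origin on the bench, z up. On it: the grey pump tower, 54 mm across and 85 mm high, with the blue plunger at x 0, y -75 mm; the white indicator turret, 54 mm across and 96 mm high, with the red pin at x 0, y +75 mm; between and behind them a steel filter canister, 90 mm across and 94 mm high, at x +105 mm, y 0.
- plunger_top (a point): Centre of the flat top face of the blue plunger cap (a disc 48 mm across and 13 mm thick on an 18 mm steel stem). Released it stands 128 mm above the bench, fully pressed 104 mm. It moves straight down only; moves with the plunger.
- plunger (a joint): Plunger stroke in m: 0 fully up, 0.024 fully down, at a hard stop. The return spring pushes up with about 3.5 N at the top and 9 to 11 N at the bottom, and brings the plunger back up by itself within about 0.4 s when the fingers give way.
- pin_tip (a point): Top of the red indicator pin (head 17 mm across, shaft 14 mm); it moves straight up. 13 mm above the turret's top (109 mm above the bench) when fully in, 55 mm above it (151 mm above the bench) when fully out; a green band at the foot of the shaft then shows above the turret.
- pin (a joint): How far the pin is out, in m: 0 fully in, 0.042 fully out. At the start it is out by up to 0.010. Each full stroke of the plunger drives it out by about 0.005 during the downstroke, and it stays there as the plunger returns (short strokes give less, and below a quarter stroke nothing); at about 0.030 a catch lets go and it springs by itself to 0.042. So about 4 to 7 full strokes are needed; more strokes after that do nothing.
- vial: Small amber glass vial with black cap, 24 mm across, 42 mm high, standing loose on the stand's base plate behind the pump tower. Origin at the centre of its underside. Leave alone.
- beaker: Clear plastic beaker, 72 mm across, 95 mm high, loose beside the turret. Origin at the centre of its underside. Leave alone.
- wash_bottle: White bottle with red cap, 64 mm across, 150 mm high, loose. Origin at the centre of its underside. Leave alone.
- tube_rack: Blue rack 70 by 130 mm, with orange-capped tubes up to 65 mm high, loose beside the pump tower. Origin at the centre of its underside. Leave alone.
- pipette: White pipette lying on the bench on the robot's side of the stand, 230 mm long along its x, 25 mm high. Origin on the bench near its middle. Leave alone.
- petri: Shallow round dish, 92 mm across, 15 mm high, loose. Origin at the centre of its underside. Leave alone.
- timer: Yellow timer, 50 by 65 mm, 21 mm high, loose. Origin at the centre of its underside. Leave alone.

How it is judged:
On the way, in this order (a step that is already met when the one before it is completed fails the run):
1. the plunger is pressed down (15 mm or more) (value of joint plunger above 0.015 m), for 0.05 s.
2. the plunger has come back up (within 5 mm) (value of joint plunger below 0.005 m), for 0.05 s.
3. the plunger is pressed down again (value of joint plunger above 0.015 m), for 0.05 s.
4. the indicator pin has popped fully out (value of joint pin above 0.038 m), for 0.2 s.
At the end, for the whole second after the job is handed in: the red pin stands fully out (within 4 mm of its end), the plunger is back up (within 4 mm) and every loose thing is within 25 mm of where it stood (value of joint pin above 0.038 m and value of joint plunger below 0.004 m and distance of each of vial, beaker, wash_bottle, tube_rack, pipette, petri, timer from where it was at the start of the episode below 0.025 m); the robot touches nothing.
It fails at once if the fingers or arm push or pull the indicator pin itself (contact force between any of the fingers, the arm and pin above 1 N).
It fails at once if a loose thing on the bench is lifted, carried or shoved (more than 25 mm) (distance of any of vial, beaker, wash_bottle, tube_rack, pipette, petri, timer from where it was at the start of the episode above 0.025 m).
It fails at once if a bottle, beaker or the tube rack is knocked over (tilted more than 0.4 rad) (angle between any of vial, beaker, wash_bottle, tube_rack's own z axis and vertical above 0.4 rad).
It also fails if it takes over 54 s, if anything falls off the work surface, if the arm or the gripper's body presses on something with over 40 N, if the wrist force passes 120 N, or if a joint passes its speed limit or range.

## Working session

There is one attempt and no reset: what is moved stays moved. The work goes in short steps, Python scripts to look and compute and a tool call to move; the robot and the scene stay as the last step left them, time stands still between calls to the robot, and variables do not carry over. Pictures are saved under pics/ and viewed, at most 10 in all, crops included, and the job is handed in when it is done.

Besides the shell and the picture viewer there is one more tool, called as name(argument=value, ...) on one line, values as JSON. servo_tool: Moves the arm, as the interface text tells. Its arguments: {"type":"object","properties":{"steps":{"type":"array"}},"required":["steps"]}

```bash
mkdir -p pics
cat > h.py <<'E'
import numpy as np, cv2
from station import manip
def world(f,mask=None):
    K=f["camera_matrix"];k1=f["k1"];D=f["depth"]
    v,u=np.mgrid[0:384,0:512]
    pts=np.stack([u.ravel(),v.ravel()],1).astype(np.float64)[:,None]
    r=cv2.undistortPoints(pts,K,np.array([k1,0,0,0,0.]))[:,0].reshape(384,512,2)
    P=np.dstack([r[...,0]*D,r[...,1]*D,D])
    T=f["cam_to_world"]
    return P@T[:3,:3].T+T[:3,3]
E
python3 - <<'E'
from h import *
s=manip.get_state();print({k:np.round(v,3) for k,v in s.items()})
for n in("scene","top"):
    f=manip.grab_frame(n);cv2.imwrite(f"pics/{n}0.png",f["image"])
    W=world(f);hsv=cv2.cvtColor(f["image"],cv2.COLOR_BGR2HSV)
    np.savez(f"{n}0.npz",W=W,im=f["image"])
    print(n,f["cam_to_world"].round(3).tolist(),f["k1"])
    for nm,m in(("blue",cv2.inRange(hsv,(95,110,50),(130,255,255))),("red",cv2.inRange(hsv,(0,130,60),(8,255,255))|cv2.inRange(hsv,(172,130,60),(180,255,255)))):
        c,l,st,ce=cv2.connectedComponentsWithStats(m)
        for i in range(1,c):
            if st[i,4]>25:
                p=W[(l==i)];print(nm,ce[i].round(),st[i],np.median(p,0).round(3),p.max(0).round(3))
E
```

```text
{'time': np.float64(0.0), 'q': array([-1.299,  0.213, -0.035,  1.324, -0.   ,  1.571]), 'dq': array([-0.001,  0.001,  0.   , -0.001,  0.   ,  0.   ]), 'joint_efforts': array([ 4.0000e-03, -6.8616e+01,  4.8712e+01,  1.7000e-02,  0.0000e+00,
       -0.0000e+00]), 'ee_pos': array([ 0.134, -0.481,  0.231]), 'tcp_rot': array([-0.001,  0.991,  0.135, -0.   ]), 'contact_force': array([ 0.224, -0.066,  0.457]), 'torque': array([ 0.018,  0.015, -0.067]), 'grasp_force': np.float64(0.0), 'finger_gap': np.float64(0.997)}
scene [[0.084, 0.549, -0.832, 1.176], [0.996, -0.031, 0.08, -0.016], [0.018, -0.835, -0.55, 0.509], [0.0, 0.0, 0.0, 1.0]] -0.08163646852262406
blue [428.  99.] [421  94  14  12 120] [0.215 0.599 0.183] [0.223 1.324 0.19 ]
blue [457. 100.] [450  95  14  12 115] [0.215 0.698 0.183] [0.225 1.399 0.19 ]
blue [485. 100.] [478  95  15  12 101] [0.214 0.797 0.184] [0.223 1.462 0.189]
blue [167. 162.] [157 156  21  14 209] [ 0.474 -0.151  0.128] [ 1.176 -0.016  0.509]
blue [114. 201.] [ 89 185  50  29 686] [ 0.486 -0.291  0.028] [ 1.176 -0.016  0.509]
red [231. 176.] [228 173   7   8  42] [ 0.511 -0.007  0.109] [ 0.515 -0.     0.111]
red [ 78. 189.] [ 70 183  19  14 167] [ 0.608 -0.303  0.15 ] [ 0.616 -0.29   0.152]
top [[0.016, -0.987, 0.162, 0.42], [-1.0, -0.012, 0.026, 0.033], [-0.024, -0.162, -0.986, 0.973], [0.0, 0.0, 0.0, 1.0]] -0.0971538479618265
blue [344. 226.] [335 217  20  19 301] [ 0.465 -0.151  0.127] [0.487 0.033 0.973]
blue [393. 234.] [370 217  50  33 652] [ 0.451 -0.306  0.027] [0.495 0.033 0.973]
blue [ 16. 333.] [  9 325  15  18 213] [0.2   0.6   0.186] [0.22  0.721 0.189]
red [409. 169.] [404 164  11  11  91] [ 0.601 -0.305  0.149] [ 0.613 -0.294  0.153]
```

Run:
```python
from h import *
a=np.load("scene0.npz")["im"];b=np.load("top0.npz")["im"]
cv2.imwrite("pics/both.png",np.vstack([cv2.resize(a[70:300,40:400],(800,300)[:2] if 0 else (470,300)),cv2.resize(b[80:330,130:500],(470,300))]))
```

```text
(no output)
```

View pics/both.png

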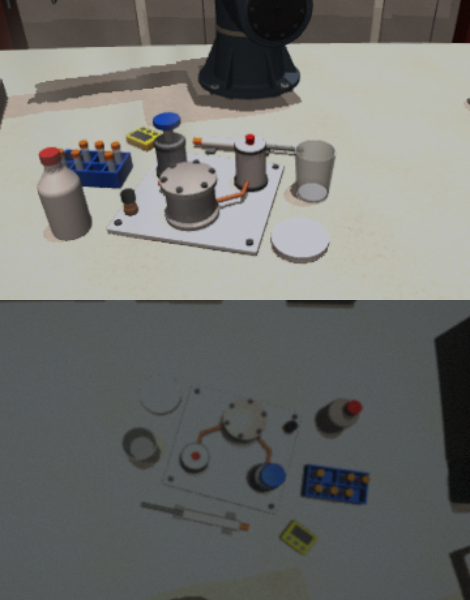

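View pics/top0.png

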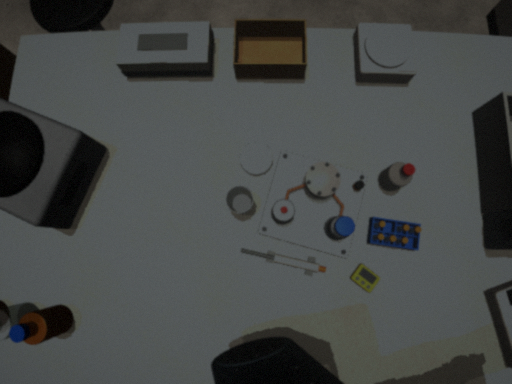

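The pictures show the stand clear. In the top view the plunger is at (344,226) and the pin at (284,210). In the scene view they are at (167,162) and (231,176). Nothing stands higher than 0.152 m near the plunger. Next I compute the cap centre and the shift along the tool's axes.

Run:
```python
from h import *
from scipy.spatial.transform import Rotation as R
s=manip.get_state();w,x,y,z=s["tcp_rot"];Rt=R.from_quat([x,y,z,w]).as_matrix()
for n in("top","scene"):
    d=np.load(n+"0.npz");W=d["W"];h=cv2.cvtColor(d["im"],cv2.COLOR_BGR2HSV)
    m=(cv2.inRange(h,(95,110,50),(130,255,255))>0)&(abs(W[...,2]-.127)<.006)&(abs(W[...,0]-.466)<.05)&(abs(W[...,1]+.151)<.05)
    p=W[m];(c,r)=cv2.minEnclosingCircle(p[:,:2].astype(np.float32))
    t=np.array([*c,.145]);print(n,len(p),c,r,p.mean(0),"tool shift",(Rt.T@(t-s["ee_pos"])).round(3))
print(Rt.round(3))
```

```text
top 300 (0.46586793661117554, -0.1524580866098404) 0.023598574101924896 [ 0.46532986 -0.15226658  0.12713747] tool shift [ 0.408 -0.228  0.086]
scene 196 (0.46695393323898315, -0.15182608366012573) 0.02482646517455578 [ 0.47157991 -0.15183715  0.12771748] tool shift [ 0.409 -0.228  0.086]
[[ 0.963  0.268 -0.   ]
 [ 0.268 -0.963  0.001]
 [-0.    -0.001 -1.   ]]
```

servo_tool(steps=[[[0.04, -0.023, 0], 0, 0], [[0.08, -0.045, 0], 0, 0], [[0.12, -0.067, 0], 0, 0], [[0.16, -0.09, 0], 0, 0], [[0.2, -0.112, 0], 0, 0], [[0.24, -0.134, 0], 0, 0], [[0.28, -0.157, 0], 0, 0], [[0.32, -0.179, 0], 0, 0], [[0.36, -0.201, 0], 0, 0], [[0.39, -0.218, 0], 0, 0], [[0.409, -0.228, 0], 0, 0], [[0.409, -0.228, 0], 0, 0], [[0.409, -0.228, 0.04], 0, 0], [[0.409, -0.228, 0.07], 0, 0], [[0.409, -0.228, 0.086], 0, 0], [[0.409, -0.228, 0.086], 0, 0], [[0.409, -0.228, 0.086], 0, 0]])

```text
time: 1.8
ee_pos: [0.4668, -0.1526, 0.1459]
tcp_rot: [0.0, 0.991, 0.135, -0.0]
contact_force: [-0.2, -0.4, 0.0]
finger_gap: 0.006
grasp_force: 0.0
```

servo_tool(steps=[[[0, 0, 0.015], 0, 0], [[0, 0, 0.023], 0, 0], [[0, 0, 0.031], 0, 0], [[0, 0, 0.037], 0, 0], [[0, 0, 0.041], 0, 0], [[0, 0, 0.042], 0, 0], [[0, 0, 0.042], 0, 0]])

```text
time: 2.5
ee_pos: [0.4678, -0.1527, 0.1044]
tcp_rot: [0.001, 0.991, 0.135, 0.001]
contact_force: [-0.1, -1.8, 8.7]
finger_gap: -0.001
grasp_force: 4.1
```

The first stroke is down at 8.7 N, right at the bottom. I'll release it and do two more.

servo_tool(steps=[[[0, 0, -0.02], 0, 0], [[0, 0, -0.032], 0, 0], [[0, 0, -0.032], 0, 0], [[0, 0, -0.032], 0, 0], [[0, 0, -0.032], 0, 0], [[0, 0, -0.02], 0, 0], [[0, 0, -0.012], 0, 0], [[0, 0, -0.005], 0, 0], [[0, 0, 0.001], 0, 0], [[0, 0, 0.001], 0, 0], [[0, 0, 0.001], 0, 0]])

```text
time: 3.6
ee_pos: [0.4676, -0.1524, 0.1036]
tcp_rot: [0.001, 0.991, 0.135, 0.001]
contact_force: [-10.2, 3.1, 43.6]
finger_gap: -0.0
grasp_force: 22.0
```

```bash
cat > look.py <<'E'
from h import *
import sys
f=manip.grab_frame("scene");W=world(f);im=f["image"];h=cv2.cvtColor(im,cv2.COLOR_BGR2HSV)
s=manip.get_state();print(s["time"],s["ee_pos"].round(4),s["contact_force"].round(1))
m=(cv2.inRange(h,(0,130,60),(8,255,255))|cv2.inRange(h,(172,130,60),(180,255,255)))>0
m&=(abs(W[...,0]-.51)<.03)&(abs(W[...,1])<.04);p=W[m];print("pin top",np.percentile(p[:,2],[50,95,100]).round(4))
b=(cv2.inRange(h,(95,110,50),(130,255,255))>0)&(abs(W[...,0]-.466)<.05)&(abs(W[...,1]+.151)<.04)&(W[...,2]>.07)
print("cap top",np.percentile(W[b][:,2],[50,95]).round(4))
cv2.imwrite(f"pics/{sys.argv[1]}.png",cv2.resize(im[70:300,40:400],(720,460)))
E
python3 look.py a
```

```text
3.65 [ 0.4676 -0.1524  0.1037] [-10.8   3.3  43.6]
pin top [0.1139 0.122  0.1222]
cap top [0.1037 0.1052]
```

View pics/a.png

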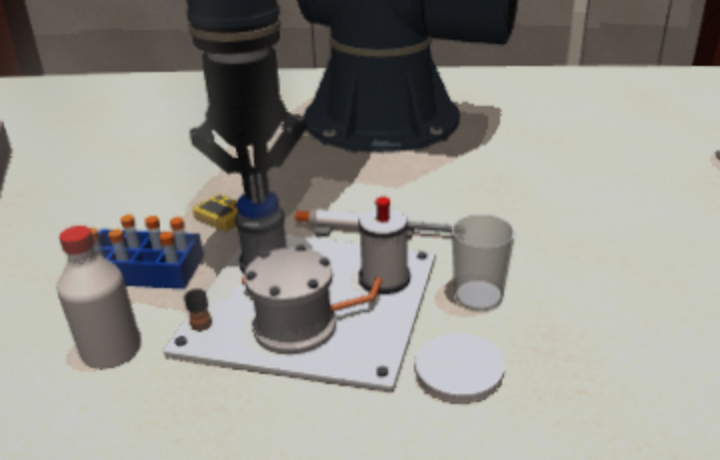

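The crop shows the fingers on the blue cap (260,205) with everything else undisturbed. The pin at (383,207) is now about 12 mm out, so each stroke is giving about 5 mm. I'll keep going, pressing 1 mm less hard.

servo_tool(steps=[[[0, 0, -0.02], 0, 0], [[0, 0, -0.033], 0, 0], [[0, 0, -0.033], 0, 0], [[0, 0, -0.033], 0, 0], [[0, 0, -0.033], 0, 0], [[0, 0, -0.02], 0, 0], [[0, 0, -0.012], 0, 0], [[0, 0, -0.005], 0, 0], [[0, 0, -0.001], 0, 0], [[0, 0, -0.001], 0, 0], [[0, 0, -0.02], 0, 0], [[0, 0, -0.033], 0, 0], [[0, 0, -0.033], 0, 0], [[0, 0, -0.033], 0, 0], [[0, 0, -0.033], 0, 0], [[0, 0, -0.02], 0, 0], [[0, 0, -0.012], 0, 0], [[0, 0, -0.005], 0, 0], [[0, 0, -0.001], 0, 0], [[0, 0, -0.001], 0, 0]])

```text
time: 5.65
ee_pos: [0.4673, -0.1523, 0.1039]
tcp_rot: [0.0, 0.991, 0.135, 0.001]
contact_force: [-3.0, 0.6, 19.5]
finger_gap: 0.004
grasp_force: 9.7
```

```bash
python3 look.py b
```

```text
5.7 [ 0.4673 -0.1523  0.1039] [-4.6  1.5 22.5]
pin top [0.1216 0.1328 0.1339]
cap top [0.1038 0.1054]
```

The pin is at about 24 mm, so two more strokes should release the catch.

servo_tool(steps=[[[0, 0, -0.02], 0, 0], [[0, 0, -0.032], 0, 0], [[0, 0, -0.032], 0, 0], [[0, 0, -0.032], 0, 0], [[0, 0, -0.032], 0, 0], [[0, 0, -0.02], 0, 0], [[0, 0, -0.012], 0, 0], [[0, 0, -0.005], 0, 0], [[0, 0, 0], 0, 0], [[0, 0, 0], 0, 0], [[0, 0, -0.02], 0, 0], [[0, 0, -0.032], 0, 0], [[0, 0, -0.032], 0, 0], [[0, 0, -0.032], 0, 0], [[0, 0, -0.032], 0, 0], [[0, 0, -0.02], 0, 0], [[0, 0, -0.012], 0, 0], [[0, 0, -0.005], 0, 0], [[0, 0, 0], 0, 0], [[0, 0, 0], 0, 0]])

```text
time: 7.7
ee_pos: [0.4674, -0.1523, 0.1039]
tcp_rot: [0.0, 0.991, 0.135, 0.001]
contact_force: [-4.0, 1.3, 25.0]
finger_gap: 0.002
grasp_force: 12.6
```

```bash
python3 look.py c
```

```text
7.75 [ 0.4675 -0.1523  0.1038] [-5.1  1.  29. ]
pin top [0.1346 0.1516 0.1528]
cap top [0.1038 0.1052]
```

The pin top is at 0.151 m, fully out. I'll retreat straight up and check.

servo_tool(steps=[[[0, 0, -0.02], 0, 0], [[0, 0, -0.05], 0, 0], [[0, 0, -0.09], 0, 0], [[0, 0, -0.12], 0, 0], [[0, 0, -0.12], 0, 0], [[0, 0, -0.12], 0, 0], [[0, 0, -0.12], 0, 0], [[0, 0, -0.12], 0, 0], [[0, 0, -0.12], 0, 0]])

```text
time: 8.65
ee_pos: [0.4666, -0.1521, 0.2224]
tcp_rot: [-0.0, 0.991, 0.135, -0.001]
contact_force: [0.3, 0.0, 0.5]
finger_gap: 0.005
grasp_force: 0.0
```

```bash
python3 look.py d
```

```text
8.7 [ 0.4667 -0.1521  0.2227] [-0.8 -0.7 -0.4]
pin top [0.135  0.152  0.1521]
cap top [0.1282 0.1296]
```

View pics/d.png

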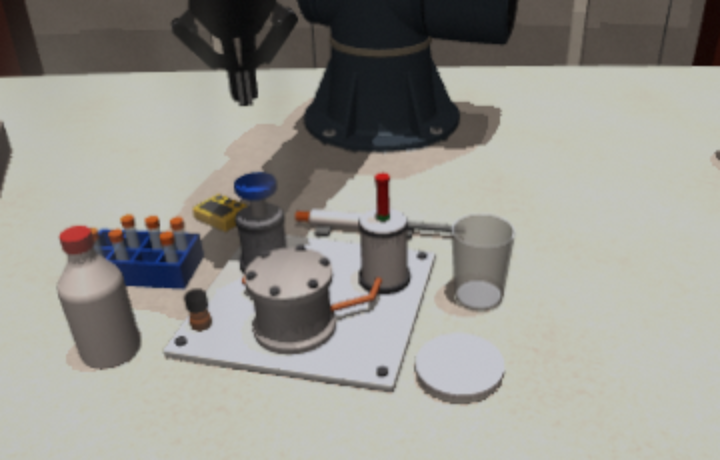

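The pin at (383,195) is fully out with the green band showing. The plunger at (256,187) is up, the arm is clear and nothing else has moved.

```bash
python3 -c "
from station import manip
print(manip.sign_off())"
```

```text
the job is handed in; nothing more can be done
None
```

The job is handed in: after six strokes the red pin stands fully out with its green band showing, the plunger is back up, the arm is clear, and nothing else on the bench was visibly disturbed; the sign-off returned no verdict.

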